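# Pulse, uncover and pull the dust extractor's filter plate

### The job

Take the filter plate out of the bench dust extractor for inspection: first, with the blue flap still shut, blow the dust off it by squeezing the red trigger of the upright blow gun on the machine's deck fully home for about a second and letting it spring right back. Then lift the flap until it stands open by itself, pinch the filter by its orange tab and draw it straight up, upright, until it is clear of the machine. Carry it over the empty tray and finish while still holding it by the tab, upright and still, low over the middle of the tray but clear of it, leaving the flap open and the tray, carton, jar and screwdriver where they are.

Things in the scene. Friction and masses are not known exactly. Their poses are not given: they have to be found in the camera images.
- extractor: Bench dust extractor, fixed grey box 280 (x) x 300 (y) mm, deck 155 mm high; origin under its centre, x to its rear, y to its left; front (louvres, gauge) faces the robot at yaw 0. Filter well: open hole in the deck, 120 (x) x 135 (y) mm, middle at (-65, -50), floor at 30 mm, under the blue flap. Black motor cowl 55 mm high on the deck at x 47 to 133, y -120 to 80.
- squeeze (a point): Gripper centre for squeezing grip and trigger together along the extractor's x: at (-72.5, 102, 222) mm in its frame, same axes. Fixed upright blow gun on the deck: black grip 22 (x) x 24 (y) mm, axis at (-65, 102), top at z 255. Grip plus red trigger in front (-x) of it measure along x, at this height, 45 mm at rest and 35 mm pressed home. Copper pipe on its +y side, up to z 181.
- trigger (a joint): Angle of the blow gun's red trigger, a lever 7 mm thick, 18 wide, 72 long, pivot 45 mm below squeeze, free end up and leaning forward, where grip plus trigger measure 51 mm. 0 rad let go (a spring returns it), 0.20 fully home on its stop. Home takes about 12 N at squeeze; a 30 N grip does it.
- flap (a joint): Angle of the blue flap in rad: 0 lying shut, grows as its front edge lifts, 1.57 vertical, stop at 1.8. Its hinge is stiff: it stays at any angle where it is left. Lifting takes about 4 N at the handle. It may start up to 0.12 rad ajar. Open to 1.5 or more it stands 70 mm or more behind the filter's tab.
- flap_handle (a point): Middle of the flap's steel bar handle: round bar 10 mm thick, 80 mm long along the extractor's y, on two end posts near the flap's front edge. Its axis lies 28 mm above the flap's upper face; from flap_hinge it is 132 mm to the front and 34 mm up with the flap shut. Turns with the flap: x to the rear along it, z out of its upper face.
- flap_hinge (a point): Middle of the flap's hinge line, at (20, -50, 155) mm in the extractor's frame; the line runs along the extractor's y. The flap reaches 155 mm from it, is 165 mm wide and 6 mm thick (upper face 6 mm above this point when shut). Turns with the flap.
- filter: Filter plate, loose, 0.15 to 0.31 kg: pleated panel in a white frame, 18 (x) x 130 (y) x 92 mm high, orange tab on top; origin under its centre, z up. Hidden under the flap at the start, standing on the well floor (origin 30 mm above the bench) between upright guide ribs at its two side edges, ribs 22 mm apart, up to 115 mm above the bench.
- filter_tab (a point): Grip point on the orange pull tab, 111.5 mm above the filter's underside (7.5 mm below the tab's top). The tab is an upright plate 10 mm thick (x), 44 mm wide (y), standing 27 mm above the frame; there are 50 mm clear on both faces of it once the flap is open. Same axes as the filter.
- pan: Empty aluminium tray lying on the bench, 330 mm (x) x 240 mm (y), rim 20 mm high, wall 3 mm; origin at the centre of its underside.
- carton: Yellow carton, 95 x 60 x 45 mm high, loose bystander; origin at the centre of its underside.
- jar: Jar with a blue cap, 60 mm across, 75 mm high, loose bystander; origin at the centre of its underside.
- screwdriver: Screwdriver, 180 mm long, lying along its x, loose bystander in front of the extractor; origin near its middle, on the bench.

How it is judged:
By the outcome, as a careful person would: the job done as asked, in the order asked, and still so for the second after the job is handed in, while the arm keeps its last pose, push and grip.
It also fails if it takes over 70 s, if anything falls off the work surface, if the arm or the gripper's body presses on something with over 40 N, if the wrist force passes 120 N, or if a joint passes its speed limit or range.

### The arm

A 6-joint arm with a two-finger parallel gripper is mounted at the origin on the work surface. World frame = base frame: x ahead of the robot, y to its left, z up, the work surface at z = 0. Lengths are in m, angles in degrees, forces in N, time in s.
With the tool pointing down it reaches from about 0.4 to 0.825 m from the base axis. Payload 7 kg.
Tool frame: the origin (TCP) lies between the finger pads, 19 mm behind the fingertips; this is the grasp point; z points along the fingers, y is the line along which they close (so a half turn about z gives the same grasp; the last joint's range is limited). The gripper opens to 88 mm and grips with 3 to 60 N. Pads are 19 mm wide; open, the fingers measure 130 mm over their backs; the gripper's body (78 mm by 193 mm) begins 47 mm behind the grasp point.
Start: joints at [-46.862, 20.546, 0.682, 0, -70.136, -16.507], TCP at [0.303, -0.603, 0.245] pointing down, gripper open.
Joint ranges: [-176.03, 176.03], [-82.01, 121.73], [-58.28, 71.71], [-173.87, 95.51], [-174.79, -0.11], [-173.66, 173.66]. Speed limits (degrees/s): [136.94, 136.94, 172.46, 180, 180, 180].

### API

Orientations are given as [roll, pitch, yaw] about the fixed x, y, z axes, in that order (R = Rz(yaw) Ry(pitch) Rx(roll)).
In Python, from plant import r gives the robot as it stands.
- The arm moves only by the tool carry_out, never from a script. Its argument "targets" is a list of rows, each a list of 6 numbers: the shift along the tool's x, y, z scaled (see below), then the turn, a rotation vector about the tool's x, y, z scaled (see below). A call has 1 to 5 rows; each row shifts and turns the commanded pose from where the row before left it, along the tool's axes as they then stand; what a row does not reach is not made up. The controller multiplies each number of a shift by 0.5 m and each number of a turn by 60 degrees. A row lasts 1/8 s, in which the tool goes at most 62.5 mm and 10.7 degrees, less where a joint would pass 70% of its speed; a pose out of reach is approached as far as the arm can. A call with a number of a shift or a turn outside -1 to 1 is refused whole. A call with a gripper value outside its range is refused whole. "hand" is the opening, from 0 (shut) to 1 (fully open), set as the call begins (left out, the last holds). The fingers move at their own pace and stop on an object; "squeeze" is the grip in N (left out, the last holds). Time passes only in rows, so rows that do not move let the fingers close. It gives the time, the measured TCP pose, the force, the opening and the grip force at its end, in the units of the state.
- r.get_state(): the state, without advancing time (a new reading comes with each control period).
- r.capture(name): name is "side" or "top"; returns the picture (420x560x3 uint8, red, green, blue); there is no depth.
- r.camera_info(name): a dict with "K" (3x3 intrinsics, pixels), "eye" and "attitude" of the camera in the world. Camera axes: x right, y down, z forward; pixel columns grow to the right and rows downward; lengths in m; the calibration is good to about 2 mm. A picture is of the moment at which its call begins. camera_info takes no time and is no camera call.
- r.close_job(): hands the job in; it is judged then, once.
The state is a dict: "time_s": time; "joints": joint angles; "qd": joint speeds; "joint_torque": joint torques, N m; "tcp_pos": TCP position; "eef_rot": TCP orientation; "contact_force": force on the tool from outside, world axes, zero at the start; "moment": the same for the moment, N m; "gripper_width": finger opening in m; "gripper_force": force on a finger pad.
Only numpy, scipy, OpenCV 4.12 (cv2) and the standard library are available. Lean on these libraries where they do the work, as an engineer would, in place of code of your own. Each camera call takes 0.05 s, during which the arm holds its last target. There are 200 camera calls.

## Working session

There is one attempt and no reset: what is moved stays moved. The work goes in short steps, Python scripts to look and compute and a tool call to move; the robot and the scene stay as the last step left them, time stands still between calls to the robot, and variables do not carry over. Pictures are saved under pics/ and viewed, at most 10 in all, crops included, and the job is handed in when it is done.

Besides the shell and the picture viewer there is one more tool, called after "Emit:" as a command line: name --pt "numbers of a row" for each row, then --argument value for the rest. carry_out: Moves the arm, as the interface text tells. Its arguments: {"type":"object","properties":{"targets":{"type":"array","items":{"type":"array","items":{"type":"number","minimum":-1,"maximum":1}}},"hand":{"type":"number"},"squeeze":{"type":"number"}},"required":["targets"]}

```bash
mkdir -p pics; ls; python3 - <<'E'
from plant import r
import cv2,numpy as np
print(r.get_state())
for n in("side","top"):
    print(n,r.camera_info(n)); cv2.imwrite(f"pics/{n}0.png",r.capture(n)[:,:,::-1])
E
```

```text
pics
{'time_s': 0.0, 'joints': array([-4.68624244e+01,  2.05918875e+01,  6.34024293e-01, -1.95437954e-02,
       -7.01374461e+01, -1.65079351e+01]), 'qd': array([-0.04558609, -0.03527691, -0.02163231, -0.02220962, -0.04072127,
       -0.02720144]), 'joint_torque': array([ 1.22973674e-03, -5.82723927e+01,  2.93067133e+01,  6.99730128e+00,
        6.97033349e-03, -1.65691481e-04]), 'tcp_pos': array([ 0.30232566, -0.60299015,  0.24442129]), 'eef_rot': array([ 1.79903398e+02, -9.46940398e-03, -1.53377007e+02]), 'contact_force': array([-0.77572961, -0.12016247,  0.40515258]), 'moment': array([-0.00981418, -0.02844898, -0.01899625]), 'gripper_force': 0.0, 'gripper_width': 0.08745127501709007}
side {'K': array([[379.59268186,   0.        , 277.09835366],
       [  0.        , 379.59268186, 209.30459355],
       [  0.        ,   0.        ,   1.        ]]), 'eye': array([ 0.11456998, -0.49658336,  0.54380112]), 'attitude': array([-120.19073845,   -0.79999495,  -42.18857323])}
top {'K': array([[424.22851753,   0.        , 277.7457004 ],
       [  0.        , 424.22851753, 208.42067116],
       [  0.        ,   0.        ,   1.        ]]), 'eye': array([ 0.3815118 , -0.00882125,  1.05090993]), 'attitude': array([-167.16437295,    0.23060393,  -84.49473986])}
```

View pics/side0.png

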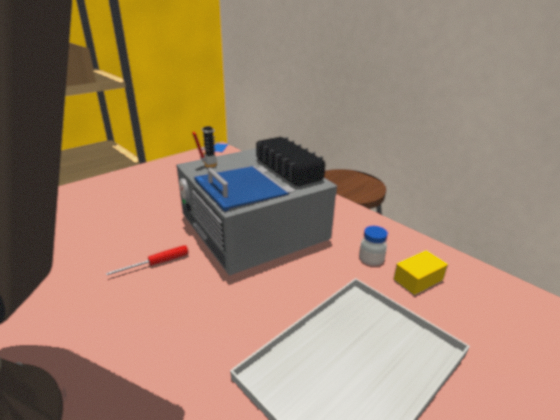

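View pics/top0.png

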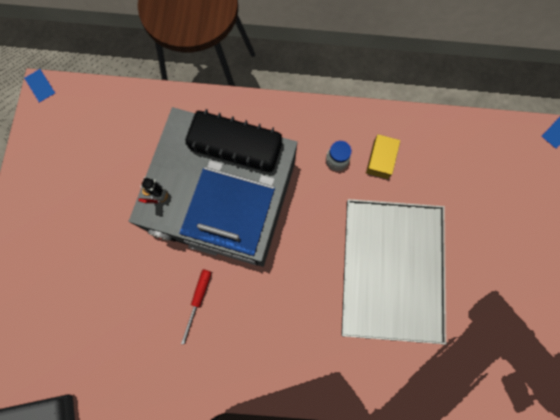

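The side view shows the extractor around (255,205), with the blow gun at (207,150), the flap handle at (217,183) and the tray at (350,360). In the top view the deck corners are about (172,108), (298,142), (264,263) and (132,223), the gun is at (150,188) and the tray spans (345..445, 200..342). Next I'll zoom in for precise corners.

```bash
cat > h.py <<'E'
from plant import r
import cv2,numpy as np
from scipy.spatial.transform import Rotation as Ro
def cam(n):
    i=r.camera_info(n); return i["K"],np.array(i["eye"]),Ro.from_euler('xyz',i["attitude"],degrees=True).as_matrix()
def ray(n,p):
    K,e,R=cam(n); d=R@np.linalg.solve(K,[p[0],p[1],1]); return e,d/np.linalg.norm(d)
def plane(n,p,z):
    e,d=ray(n,p); return e+d*(z-e[2])/d[2]
def tri(ps,pt):
    (a,u),(b,v)=ray("side",ps),ray("top",pt)
    s=np.linalg.lstsq(np.c_[u,-v],b-a,rcond=None)[0]; p,q=a+u*s[0],b+v*s[1]
    return (p+q)/2,np.linalg.norm(p-q)
def proj(n,X):
    K,e,R=cam(n); c=K@(R.T@(np.array(X)-e)); return c[:2]/c[2]
E
python3 - <<'E'
from h import *
t=cv2.imread("pics/top0.png");s=cv2.imread("pics/side0.png")
cv2.imwrite("pics/topz.png",cv2.resize(t[95:275,120:310],None,fx=3.3,fy=3.3,interpolation=cv2.INTER_CUBIC))
cv2.imwrite("pics/sidez.png",cv2.resize(s[115:275,165:345],None,fx=3.7,fy=3.7,interpolation=cv2.INTER_CUBIC))
def masks(im):
    h=cv2.cvtColor(im,cv2.COLOR_BGR2HSV)
    return dict(blue=cv2.inRange(h,(100,120,60),(125,255,255)),yellow=cv2.inRange(h,(22,150,90),(35,255,255)),red=cv2.inRange(h,(0,220,70),(4,255,255))|cv2.inRange(h,(176,200,70),(180,255,255)),
     tray=cv2.inRange(h,(0,0,120),(180,50,255)))
for n,im in(("top",t),("side",s)):
    for k,m in masks(im).items():
        for c in cv2.findContours(m,0,2)[0]:
            a=cv2.contourArea(c)
            if a>(3000 if k=="tray" else 25): 
                q=cv2.approxPolyDP(c,0.03*cv2.arcLength(c,True),True)[:,0]
                M=cv2.moments(c);print(n,k,a,np.round([M['m10']/a,M['m01']/a],1),q.tolist() if len(q)<9 else len(q))
E
```

```text
top blue 5044.5 [227.2 212. ] [[203, 170], [180, 233], [253, 254], [273, 189]]
top blue 303.0 [340.  151.2] [[339, 141], [333, 144], [330, 154], [335, 160], [343, 161], [348, 157], [350, 149], [346, 143]]
top blue 253.0 [553.3 134. ] [[559, 118], [543, 135], [554, 146], [559, 144]]
top blue 442.0 [39.3 85.1] [[38, 70], [25, 78], [41, 100], [53, 91]]
top yellow 791.0 [383.5 154.5] [[378, 135], [368, 168], [390, 174], [398, 141]]
top tray 13577.5 [394.2 272. ] [[349, 199], [342, 335], [444, 344], [443, 207]]
top tray 4099.0 [397.6  91.6] [[253, 71], [559, 113]]
top tray 3106.0 [46.3 75.7] [[0, 166], [27, 65], [155, 62], [0, 47]]
side blue 256.0 [375.2 234.1] [[365, 230], [366, 238], [374, 242], [382, 241], [386, 234], [379, 227], [368, 227]]
side blue 1926.0 [240.8 187.5] [[286, 193], [252, 167], [219, 173], [226, 198], [214, 178], [195, 178], [225, 210]]
side blue 52.5 [218.7 147.2] [[213, 147], [214, 150], [222, 150], [225, 145], [217, 144]]
side yellow 1407.0 [419.9 271.4] [[446, 263], [423, 251], [399, 262], [395, 279], [415, 293], [439, 281]]
side yellow 1961.5 [ 82.1 120.8] [[96, 92], [65, 96], [61, 149], [106, 140]]
side yellow 1208.0 [120.  118.1] [[105, 90], [113, 138], [136, 155], [125, 91]]
side yellow 13368.0 [174.8  71.2] [[118, 0], [146, 160], [193, 129], [226, 140], [218, 0]]
side yellow 1642.0 [103.4  35.7] [[84, 0], [99, 68], [122, 77], [108, 0]]
side yellow 444.0 [76.1 26.8] [[72, 0], [69, 41], [85, 46], [77, 3]]
side tray 21034.0 [351.7 361.3] [[468, 345], [354, 279], [231, 375], [275, 419], [415, 419]]
side tray 70610.5 [412.8 111.7] 9
```

View pics/topz.png

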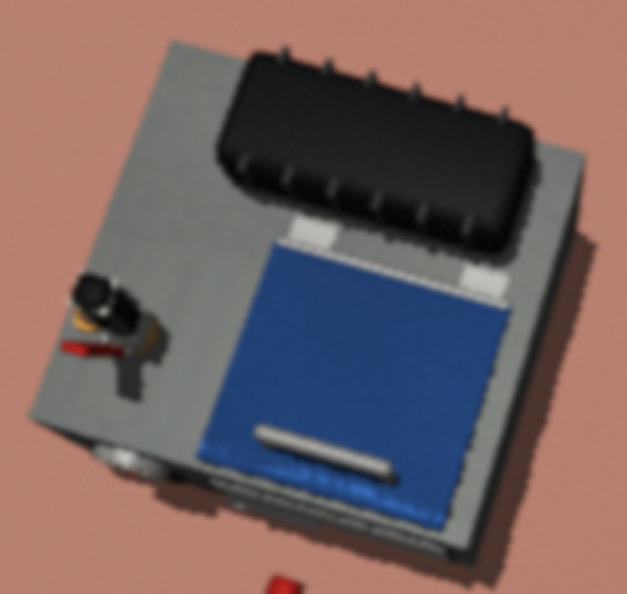

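View pics/sidez.png

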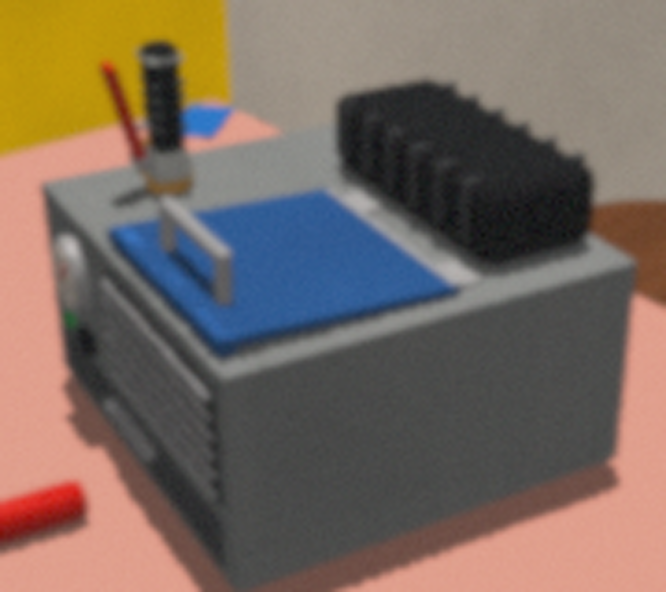

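The zooms show the flap nearly shut, the handle bar, the grip top (topz (95,290), sidez (160,52)) and the trigger tip (topz (68,348), sidez (107,67)). Next I'll triangulate these points.

```bash
python3 - <<'E'
from h import *
T=lambda p:(np.array(p)+.5)/3.3-.5+[120,95]
S=lambda p:(np.array(p)+.5)/3.7-.5+[165,115]
f=lambda v:np.round(np.array(v)*1000,1)
for k,a,b in[("FR",(218,378),(463,550)),("RR",(633,262),(585,153)),("FL",(45,187),(30,417)),
 ("h1",(167,205),(260,433)),("h2",(226,253),(392,469)),("grip",(160,50),(97,288)),("tip",(107,67),(68,348)),("flapFR",(222,345),(443,526)),("flapFL",(112,233),(200,458)),("flapRR",(455,291),(508,306)),("flapRL",(322,192),(276,243))]:
    p,e=tri(S(a),T(b));print(k,f(p),f(e))
# pose fit from deck corners in both views
m=np.array([[-.14,-.15,.155],[.14,-.15,.155],[-.14,.15,.155],[.14,.15,.155]])
obs=[("side",0,S((218,378))),("side",1,S((633,262))),("side",2,S((45,187)))]+[("top",i,T(p)) for i,p in enumerate([(463,550),(585,153),(30,417),(175,40)])]
from scipy.optimize import least_squares
def W(q,X):
    return Ro.from_euler('z',q[2]).apply(X)+[q[0],q[1],0]
def res(q,o=obs): return np.concatenate([proj(n,W(q,m[i]))-p for n,i,p in o])
s=least_squares(res,[.6,.2,-.2]);print(s.x[:2],np.degrees(s.x[2]),np.round(s.fun,1))
for n in("top","side"):
    l=least_squares(lambda q:res(q,[o for o in obs if o[0]==n]),[.6,.2,-.2]);print(n,l.x[:2],np.degrees(l.x[2]),np.round(l.fun,1))
q=s.x
for X in([-.0725,.102,.222],[-.065,.102,.255],[-.112,-.05,.189],[-.065,-.05,.1415],[.02,-.05,.155]):print(X,f(W(q,X)), proj("top",W(q,X)),proj("side",W(q,X)))
# handle observed in extractor frame
for k,a,b in[("h1",(167,205),(260,433)),("h2",(226,253),(392,469)),("grip",(160,50),(97,288)),("tip",(107,67),(68,348)),("flapFR",(222,345),(443,526)),("flapFL",(112,233),(200,458))]:
    p,e=tri(S(a),T(b));print(k,f(Ro.from_euler('z',-q[2]).apply(p-[q[0],q[1],0])))
# tray
c=[plane("top",p,.02) for p in[[349,199],[342,335],[444,344],[443,207]]]
print("tray",f(c),f(np.mean(c,0)),f(plane("top",(394.2,272),.02)))
print("tray side corners",[f(plane("side",p,.02)) for p in[(468,345),(354,279),(231,375)]])
print([f(plane("top",p,.0)) for p in[(340,151),(383,154),(207,272),(183,343)]])
E
```

```text
FR [467.1  40.6 156.1] 0.3
RR [742.3 -13.2 155.5] 1.4
FL [527.5 332.2 151.5] 1.7
h1 [524.2 171.5 194.2] 1.8
h2 [508.2  86.9 199.1] 0.3
grip [590.8 269.1 251.3] 2.0
tip [556.  281.8 243.9] 1.7
flapFR [480.   54.3 165.4] 0.3
flapFL [509.2 213.8 165.1] 1.7
flapRR [629.4  28.2 157.4] 1.3
flapRL [657.1 186.8 159.8] 2.0
[0.63410482 0.15919195] -11.31588872759327 [ 0.4  0.6  0.9  0.5 -1.2 -1.3  0.5 -0.1  0.7  0.5 -1.1 -0.2 -0.6 -0.6]
top [0.63400493 0.15892851] -11.23509095805351 [ 0.8 -0.1  0.8  0.5 -1.   0.  -0.6 -0.5]
side [0.63504007 0.16024833] -11.512724016616419 [ 0.1  0.2  0.8  0.4 -1.  -1.6]
[-0.0725, 0.102, 0.222] [583.  273.4 222. ] [150.30700046 189.86946931] [205.54205314 139.98441038]
[-0.065, 0.102, 0.255] [590.4 272.  255. ] [146.64831086 181.85240051] [207.37456723 126.34231623]
[-0.112, -0.05, 0.189] [514.5 132.1 189. ] [217.46585504 232.40204659] [215.94143221 179.30647363]
[-0.065, -0.05, 0.1415] [560.6 122.9 141.5] [227.40856844 215.74157995] [236.71842518 193.90395389]
[0.02, -0.05, 0.155] [643.9 106.2 155. ] [238.81163537 178.31318266] [269.38393324 180.47306543]
h1 [-110.1   -9.5  194.2]
h2 [-109.3  -95.6  199.1]
grip [-64.   99.2 251.3]
tip [-100.7  104.9  243.9]
flapFR [-130.5 -133.1  165.4]
flapFL [-133.2   29.   165.1]
tray [[ 655.9 -157.4   20. ]
 [ 327.8 -160.4   20. ]
 [ 330.5 -397.    20. ]
 [ 657.6 -391.5   20. ]] [ 493.  -276.6   20. ] [ 485.3 -276.3   20. ]
tray side corners [array([ 661.8, -391.2,   20. ]), array([ 651.7, -154.8,   20. ]), array([ 323.8, -169.2,   20. ])]
[array([ 788.5, -129.2,    0. ]), array([ 790.9, -241.6,    0. ]), array([443.3, 176.1,   0. ]), array([272.3, 210.6,   0. ])]
```

Emit:
carry_out --pt "0 0 -0.04 0 0 -0.1737" --pt "0 0 -0.04 0 0 -0.1737" --pt "0 0 -0.04 0 0 -0.1737" --pt "0 0 -0.04 0 0 -0.1737" --pt "0 0 0 0 0 -0.1737" --hand 1

```text
time_s: 0.72
tcp_pos: [0.3028, -0.6038, 0.327]
eef_rot: [-179.9, -0.1, -100.9]
contact_force: [0.4, -0.1, -0.3]
gripper_width: 0.0878
gripper_force: 0.0
```

```bash
cat >> h.py <<'E'
E0=np.array([.6341,.1592,0]); YAW=-11.3
def ext(X): return Ro.from_euler('z',YAW,degrees=True).apply(X)+E0
def go(target,rpy=(180,0,-101.3)):
    s=r.get_state(); R=Ro.from_euler('xyz',s["eef_rot"],degrees=True)
    d=R.inv().apply(np.array(target)-s["tcp_pos"]); w=(R.inv()*Ro.from_euler('xyz',rpy,degrees=True)).as_rotvec(degrees=True)
    e=Ro.from_euler('z',-YAW,degrees=True).apply(s["tcp_pos"]-E0)
    print("t",s["time_s"],"ext",np.round(e*1000,1),"rpy",np.round(s["eef_rot"],1),"F",np.round(s["contact_force"],1),"grip",round(s["gripper_width"]*1000,1),round(s["gripper_force"],1))
    print("shift units",np.round(d/.5,4),"mm",np.round(d*1000,1),"turn units",np.round(w/60,4))
E
python3 -c "
from h import *
go(ext([-.0725,.102,.31]));print(r.get_state()['tcp_pos'],r.get_state()['joints'])"
```

```text
t 0.725 ext [-175.4 -813.2  327. ] rpy [-1.799e+02 -1.000e-01 -1.009e+02] F [ 0.4 -0.1 -0.3] grip 87.8 0.0
shift units [-1.829  -0.2181  0.0313] mm [-914.5 -109.1   15.6] turn units [-0.0016 -0.0016  0.0065]
[ 0.30278439 -0.6038431   0.3269893 ] [-4.68625407e+01  1.84842264e+01  8.14496941e+00  2.13936680e-02
 -7.95260895e+01  3.59485416e+01]
```

Emit:
carry_out --pt "-0.11 -0.03 0 0 0 0" --pt "-0.115 -0.03 0 0 0 0" --pt "-0.115 -0.03 0 0 0 0" --pt "-0.115 -0.03 0 0 0 0" --pt "-0.115 -0.03 0 0 0 0"

```text
time_s: 1.35
tcp_pos: [0.4321, -0.3366, 0.3252]
eef_rot: [180.0, 0.0, -101.3]
contact_force: [0.5, -0.8, -0.1]
gripper_width: 0.0873
gripper_force: 0.0
```

Emit:
carry_out --pt "-0.115 -0.03 0 0 0 0" --pt "-0.115 -0.03 0 0 0 0" --pt "-0.115 0 0 0 0 0" --pt "-0.115 0 0 0 0 0" --pt "-0.115 0 0 0 0 0"

```text
time_s: 1.98
tcp_pos: [0.5172, -0.0605, 0.3252]
eef_rot: [180.0, 0.0, -101.3]
contact_force: [0.8, 0.1, -1.9]
gripper_width: 0.0877
gripper_force: 0.0
```

Emit:
carry_out --pt "-0.115 0 0 0 0 0" --pt "-0.115 0 0 0 0 0" --pt "-0.115 0 0 0 0 0" --pt "-0.115 0 0 0 0 0" --pt "-0.11 0 0 0 0 0"

```text
time_s: 2.6
tcp_pos: [0.5728, 0.2191, 0.3251]
eef_rot: [180.0, -0.0, -101.2]
contact_force: [1.0, -0.5, 0.5]
gripper_width: 0.0877
gripper_force: 0.0
```

Emit:
carry_out --pt "-0.05 0 0 0 0 0" --pt "-0.05 0 0 0 0 0" --pt "0 0 0 0 0 0"

```text
time_s: 2.98
tcp_pos: [0.5829, 0.2671, 0.3247]
eef_rot: [180.0, -0.0, -101.2]
contact_force: [-1.0, -0.5, -0.4]
gripper_width: 0.0876
gripper_force: 0.0
```

```bash
python3 - <<'E'
from h import *
go(ext([-.0725,.102,.222]));print(r.get_state()['joints'])
s=r.capture("side");t=r.capture("top")
cv2.imwrite("pics/b.png",np.hstack([cv2.resize(s[20:260,130:390],None,fx=1.5,fy=1.5),cv2.resize(t[90:330,80:340],None,fx=1.5,fy=1.5)])[:,:,::-1])
E
```

```text
t 2.975 ext [-71.4  95.8 324.7] rpy [ 180.    -0.  -101.2] F [-1.  -0.5 -0.4] grip 87.6 0.0
shift units [-0.0125  0.002   0.2054] mm [ -6.3   1.  102.7] turn units [ 0.0007 -0.0007  0.0013]
[ 4.20266370e+01  1.52723241e+01  3.42049457e+00 -5.85071082e-03
 -7.82059178e+01 -5.32478997e+01]
```

View pics/b.png

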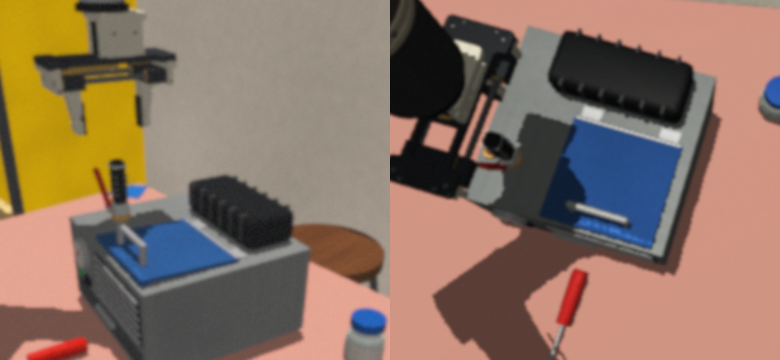

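The gripper body's long side runs along the closing line, so it will clear the gun here. For the tab I'll close along the extractor's y. The approach is aligned over the gun, so I'll descend.

Emit:
carry_out --pt "-0.0125 0.001 0.03 0 0 0" --pt "0 0.001 0.06 0 0 0" --pt "0 0 0.06 0 0 0" --pt "0 0 0.055 0 0 0" --pt "0 0 0 0 0 0"

```text
time_s: 3.7
tcp_pos: [0.5816, 0.2711, 0.22]
eef_rot: [179.8, -0.2, -101.3]
contact_force: [-0.1, -0.6, 0.6]
gripper_width: 0.0875
gripper_force: 0.0
```

```bash
python3 - <<'E'
from h import *
go(ext([-.0725,.102,.222]))
s=r.capture("side");t=r.capture("top")
cv2.imwrite("pics/c.png",np.hstack([cv2.resize(s[80:220,140:280],(390,390)),cv2.resize(t[120:260,90:230],(390,390))])[:,:,::-1])
E
```

```text
t 3.7 ext [-73.4  99.4 220. ] rpy [ 179.8   -0.2 -101.3] F [-0.1 -0.6  0.6] grip 87.5 0.0
shift units [-0.0051 -0.0018 -0.0039] mm [-2.6 -0.9 -2. ] turn units [ 0.0034 -0.0034 -0.0004]
```

View pics/c.png

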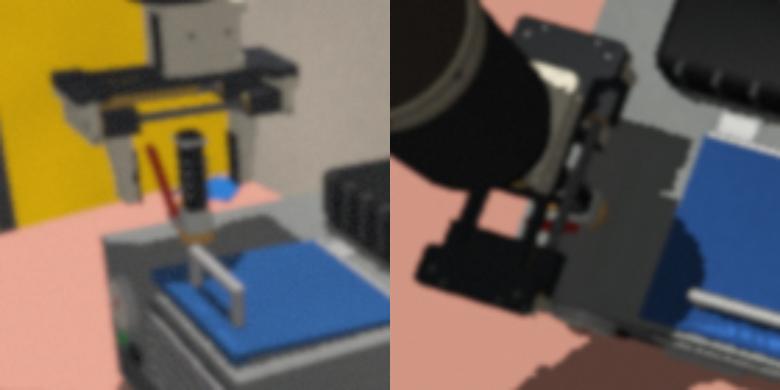

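The fingers straddle the grip and trigger (left half, about (125,170) and (245,150), with the gun at (190,170)). Now I'll squeeze.

Emit:
carry_out --pt "0 0 0 0 0 0" --pt "0 0 0 0 0 0" --pt "0 0 0 0 0 0" --pt "0 0 0 0 0 0" --pt "0 0 0 0 0 0" --hand 0.25 --squeeze 30

```text
time_s: 4.42
tcp_pos: [0.5821, 0.2727, 0.2234]
eef_rot: [179.9, 0.0, -101.2]
contact_force: [-7.1, 1.6, 5.8]
gripper_width: 0.0434
gripper_force: 3.6
```

Emit:
carry_out --pt "0 0 0 0 0 0" --pt "0 0 0 0 0 0"

```text
time_s: 4.68
tcp_pos: [0.5828, 0.2726, 0.2234]
eef_rot: [-180.0, 0.0, -101.2]
contact_force: [-3.6, -0.3, 5.4]
gripper_width: 0.0354
gripper_force: 30.0
```

Emit:
carry_out --pt "0 0 0 0 0 0" --pt "0 0 0 0 0 0" --pt "0 0 0 0 0 0" --pt "0 0 0 0 0 0" --hand 0 --squeeze 35

```text
time_s: 5.18
tcp_pos: [0.5829, 0.2726, 0.2234]
eef_rot: [-180.0, 0.0, -101.2]
contact_force: [-3.9, 0.4, 5.3]
gripper_width: 0.0354
gripper_force: 35.0
```

Emit:
carry_out --pt "0 0 0 0 0 0" --pt "0 0 0 0 0 0" --pt "0 0 0 0 0 0" --pt "0 0 0 0 0 0"

```text
time_s: 5.68
tcp_pos: [0.5829, 0.2726, 0.2234]
eef_rot: [-180.0, 0.0, -101.2]
contact_force: [-4.6, 0.4, 6.4]
gripper_width: 0.0353
gripper_force: 35.0
```

Emit:
carry_out --pt "0 0 0 0 0 0" --pt "0 0 0 0 0 0" --pt "0 0 0 0 0 0" --pt "0 0 0 0 0 0" --pt "0 0 0 0 0 0" --hand 1

```text
time_s: 6.3
tcp_pos: [0.5836, 0.2724, 0.2231]
eef_rot: [-179.9, 0.0, -101.3]
contact_force: [-0.4, -0.7, -0.3]
gripper_width: 0.0793
gripper_force: 0.0
```

Emit:
carry_out --pt "0 0 0 0 0 0" --pt "0 0 0 0 0 0" --pt "0 0 -0.05 0 0 0" --pt "0 0 -0.08 0 0 0" --pt "0 0 -0.07 0 0 0"

```text
time_s: 6.92
tcp_pos: [0.5831, 0.2724, 0.3244]
eef_rot: [-180.0, 0.0, -101.3]
contact_force: [0.1, -0.5, -0.3]
gripper_width: 0.0877
gripper_force: 0.0
```

Squeeze done: it held at 35.4 mm for about a second and was let go. Next is the handle bar, at ext (-110,-52,197).

Emit:
carry_out --pt "0.075 0.02 0 0 0 0" --pt "0.1 0.025 0 0 0 0" --pt "0.09 0.02 0 0 0 0" --pt "0.04 0.01 0.04 0 0 0" --pt "0 0 0.08 0 0 0"

```text
time_s: 7.55
tcp_pos: [0.5169, 0.1293, 0.2647]
eef_rot: [-179.8, 0.2, -101.3]
contact_force: [0.3, -0.5, -0.3]
gripper_width: 0.0874
gripper_force: 0.0
```

```bash
python3 -c "
from h import *
go(ext([-.1098,-.051,.2066]))"
```

```text
t 7.55 ext [-109.1  -52.3  264.7] rpy [-179.8    0.2 -101.3] F [ 0.3 -0.5 -0.3] grip 87.4 0.0
shift units [-0.0021  0.0019  0.1161] mm [-1.1  0.9 58.1] turn units [-0.004   0.0035 -0.0004]
```

Emit:
carry_out --pt "0 0.001 0.06 0 0 0" --pt "0 0 0.055 0 0 0" --pt "0 0 0 0 0 0"

```text
time_s: 7.92
tcp_pos: [0.5149, 0.1297, 0.2038]
eef_rot: [179.8, -0.1, -101.3]
contact_force: [-0.4, 0.3, 0.8]
gripper_width: 0.0877
gripper_force: 0.0
```

Emit:
carry_out --pt "0 0 0 0 0 0" --pt "0 0 0 0 0 0" --pt "0 0 0 0 0 0" --pt "0 0 0 0 0 0" --pt "0 0 0 0 0 0" --hand 0 --squeeze 15

```text
time_s: 8.55
tcp_pos: [0.5159, 0.1303, 0.2055]
eef_rot: [-180.0, 0.0, -101.3]
contact_force: [-0.3, 0.7, 0.6]
gripper_width: 0.0429
gripper_force: 0.0
```

Emit:
carry_out --pt "0 0 0 0 0 0" --pt "0 0 0 0 0 0" --pt "0 0 0 0 0 0"

```text
time_s: 8.93
tcp_pos: [0.5159, 0.1303, 0.2053]
eef_rot: [180.0, -0.0, -101.3]
contact_force: [-0.0, -0.5, 0.1]
gripper_width: 0.0132
gripper_force: 0.0
```

```bash
python3 - <<'E'
from h import *
go(ext([-.1098,-.051,.2066]))
# arc rows: shift (tool y=-ext x, tool z=-z) in units of .5 m for bar angle a0.. in steps of 6.5 deg
a=np.radians(np.arange(17.8,90,6.3)); x=-.1363*np.cos(a); z=.1363*np.sin(a)
print(np.round(np.degrees(a)-14.4,1)); print(np.round(np.c_[-np.diff(x)/.5,-np.diff(z)/.5],3).tolist())
E
```

```text
t 8.925 ext [-110.2  -51.5  205.3] rpy [ 180.    -0.  -101.3] F [-0.  -0.5  0.1] grip 13.2 0.0
shift units [-0.001  -0.0009 -0.0026] mm [-0.5 -0.4 -1.3] turn units [ 0.     -0.      0.0007]
[ 3.4  9.7 16.  22.3 28.6 34.9 41.2 47.5 53.8 60.1 66.4 72.7]
[[-0.011, -0.028], [-0.014, -0.027], [-0.017, -0.025], [-0.019, -0.023], [-0.022, -0.021], [-0.024, -0.018], [-0.026, -0.016], [-0.027, -0.013], [-0.028, -0.01], [-0.029, -0.006], [-0.03, -0.003]]
```

Emit:
carry_out --pt "0 0 0 0 0 0" --pt "0 0 0 0 0 0" --pt "0 -0.011 -0.028 0 0 0" --pt "0 -0.014 -0.027 0 0 0" --pt "0 0 0 0 0 0"

```text
time_s: 9.55
tcp_pos: [0.5281, 0.1279, 0.2346]
eef_rot: [180.0, 0.0, -101.3]
contact_force: [-6.6, 3.5, 4.3]
gripper_width: 0.0091
gripper_force: 15.0
```

Emit:
carry_out --pt "0 -0.017 -0.025 0 0 0" --pt "0 -0.019 -0.023 0 0 0" --pt "0 -0.022 -0.021 0 0 0" --pt "0 0 0 0 0 0"

```text
time_s: 10.05
tcp_pos: [0.5562, 0.1224, 0.2706]
eef_rot: [180.0, 0.0, -101.2]
contact_force: [-13.3, 5.0, 16.3]
gripper_width: 0.0094
gripper_force: 15.0
```

Emit:
carry_out --pt "0 -0.024 -0.018 0 0 0" --pt "0 -0.026 -0.016 0 0 0" --pt "0 -0.027 -0.013 0 0 0" --pt "0 -0.028 -0.01 0 0 0" --pt "0 0 0 0 0 0"

```text
time_s: 10.68
tcp_pos: [0.6097, 0.1116, 0.2987]
eef_rot: [-179.8, 0.0, -101.3]
contact_force: [-0.7, 0.1, 5.3]
gripper_width: 0.0097
gripper_force: 15.0
```

```bash
python3 - <<'E'
from h import *
go(ext([-.1098,-.051,.2066]))
s=r.capture("side");t=r.capture("top")
cv2.imwrite("pics/d.png",np.hstack([cv2.resize(s[60:260,150:350],(390,390)),cv2.resize(t[100:280,120:300],(390,390))])[:,:,::-1])
E
```

```text
t 10.675 ext [-14.6 -51.5 298.7] rpy [-179.8    0.  -101.3] F [-0.7  0.1  5.3] grip 9.7 15.0
shift units [-0.001   0.1911  0.1835] mm [-0.5 95.5 91.8] turn units [-0.003   0.0007  0.0007]
```

View pics/d.png

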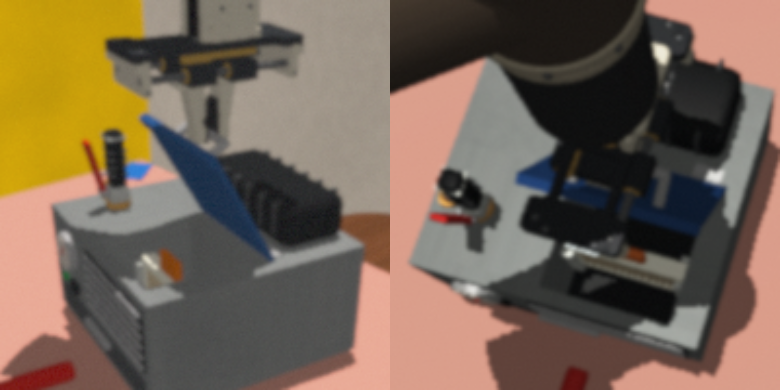

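The flap is at about 60° with the bar in the fingers, the trigger is back, and the orange tab is visible in the well. I'll open slightly, retreat up, turn 90° and push the flap's underside.

Emit:
carry_out --pt "0 0 0 0 0 0" --pt "0 0 0 0 0 0" --pt "0 0 -0.04 0 0 0" --pt "0 0 -0.08 0 0 0" --pt "0 0 -0.06 0 0 0" --hand 0.19

```text
time_s: 11.4
tcp_pos: [0.6082, 0.1118, 0.3876]
eef_rot: [-180.0, 0.0, -101.3]
contact_force: [-0.7, -0.1, -0.2]
gripper_width: 0.0166
gripper_force: 0.0
```

Emit:
carry_out --pt "0 0.1 0 0 0 0" --pt "0 0.11 0 0 0 0" --pt "0 0.11 0 0 0 0" --pt "0 0 0 0 0 0.15" --pt "0 0 0 0 0 0.17" --hand 0

```text
time_s: 12.02
tcp_pos: [0.4504, 0.1433, 0.3867]
eef_rot: [-180.0, 0.1, -120.7]
contact_force: [-0.1, -0.0, 0.8]
gripper_width: 0.0004
gripper_force: 0.0
```

```bash
python3 -c "
from h import *
go(ext([-.13,-.051,.272]),(180,0,168.7)); go(ext([-.13,-.051,.272]),(180,0,-11.3));print(r.get_state()['joints'])"
```

```text
t 12.025 ext [-177.   -51.6  386.7] rpy [-1.800e+02  1.000e-01 -1.207e+02] F [-0.1 -0.   0.8] grip 0.4 0.0
shift units [-0.0321 -0.0882  0.2294] mm [-16.  -44.1 114.7] turn units [3.0000e-04 1.4000e-03 1.1767e+00]
t 12.025 ext [-177.   -51.6  386.7] rpy [-1.800e+02  1.000e-01 -1.207e+02] F [-0.1 -0.   0.8] grip 0.4 0.0
shift units [-0.0321 -0.0882  0.2294] mm [-16.  -44.1 114.7] turn units [-1.5000e-03  4.0000e-04 -1.8233e+00]
[ 4.15922249e+01 -2.76470011e+00 -9.42906742e+00  5.66078088e-03
 -8.32541177e+01 -7.22881749e+01]
```

Emit:
carry_out --pt "0 0 0 0 0 0.17" --pt "0 0 0 0 0 0.17" --pt "0 0 0 0 0 0.17" --pt "0 0 0 0 0 0.17" --pt "0 0 0 0 0 0.17"

```text
time_s: 12.65
tcp_pos: [0.4511, 0.143, 0.386]
eef_rot: [-180.0, -0.0, -171.8]
contact_force: [-0.2, -0.6, 0.8]
gripper_width: 0.0003
gripper_force: 0.0
```

Emit:
carry_out --pt "0 0 0 0 0 0.17" --pt "0 0 0.05 0 0 0.157" --pt "0 0 0.1 0 0 0" --pt "0 0 0.08 0 0 0" --pt "0 0 0 0 0 0"

```text
time_s: 13.28
tcp_pos: [0.4498, 0.1421, 0.2687]
eef_rot: [-179.8, -0.2, 168.9]
contact_force: [-0.3, -0.4, 1.1]
gripper_width: 0.0001
gripper_force: 0.0
```

```bash
python3 -c "
from h import *
go(ext([.025,-.051,.272]),(180,0,168.7))"
```

```text
t 13.275 ext [-177.4  -52.9  268.7] rpy [-179.8   -0.2  168.9] F [-0.3 -0.4  1.1] grip 0.1 0.0
shift units [-0.4048  0.0022 -0.0081] mm [-202.4    1.1   -4. ] turn units [-0.004  -0.0036  0.0035]
```

Emit:
carry_out --pt "-0.08 0 -0.008 0 0 0" --pt "-0.08 0 0 0 0 0" --pt "-0.04 0 0 0 0 0" --pt "-0.04 0 0 0 0 0" --pt "-0.04 0 0 0 0 0"

```text
time_s: 13.9
tcp_pos: [0.5889, 0.1163, 0.2766]
eef_rot: [180.0, 0.0, 168.9]
contact_force: [-2.8, 1.5, 3.1]
gripper_width: 0.0004
gripper_force: 1.8
```

Emit:
carry_out --pt "-0.04 0 0 0 0 0" --pt "-0.03 0 0 0 0 0" --pt "-0.03 0 0 0 0 0" --pt "-0.025 0 0 0 0 0" --pt "0 0 0 0 0 0"

```text
time_s: 14.52
tcp_pos: [0.6507, 0.1041, 0.2743]
eef_rot: [-180.0, -0.0, 168.9]
contact_force: [0.2, -0.1, -1.2]
gripper_width: 0.0005
gripper_force: 0.0
```

```bash
python3 -c "
from h import *
go(ext([.03,-.051,.272]),(180,0,168.7))"
```

```text
t 14.525 ext [ 27.  -50.8 274.3] rpy [-180.    -0.   168.9] F [ 0.2 -0.1 -1.2] grip 0.5 0.0
shift units [-0.0059 -0.0004  0.0046] mm [-3.  -0.2  2.3] turn units [-0.0005 -0.0002  0.0032]
```

Emit:
carry_out --pt "0.1 0 0 0 0 0" --pt "0.11 0 -0.03 0 0 0" --pt "0.11 0 -0.03 0 0 0" --pt "0.1 0 0 0 0 0" --pt "0 0 0 0 0 0" --hand 0.8

```text
time_s: 15.15
tcp_pos: [0.4415, 0.1449, 0.3063]
eef_rot: [179.8, 0.1, 169.1]
contact_force: [1.1, 0.4, 0.0]
gripper_width: 0.045
gripper_force: 0.0
```

```bash
python3 - <<'E'
from h import *
go(ext([-.065,-.051,.1415]),(180,0,168.7))
s=r.capture("side");t=r.capture("top")
cv2.imwrite("pics/e.png",np.hstack([cv2.resize(s[100:240,160:300],(390,390),interpolation=2),cv2.resize(t[130:270,150:290],(390,390),interpolation=2)])[:,:,::-1])
for n,im in(("side",s),("top",t)):
    h=cv2.cvtColor(im,cv2.COLOR_RGB2HSV);m=cv2.inRange(h,(5,170,60),(18,255,255)); m[:, :160]=0;m[:,300:]=0;m[:120]=0
    for c in cv2.findContours(m,0,2)[0]:
        if cv2.contourArea(c)>8: print(n,cv2.contourArea(c),c[:,0].mean(0),cv2.boundingRect(c),cv2.boxPoints(cv2.minAreaRect(c)).round(1).tolist())
    print(n,proj(n,ext([-.065,-.05,.149])),[proj(n,ext([-.065,-.05+y,.149])).round(1).tolist() for y in(-.022,.022)])
E
```

```text
t 15.15 ext [-186.1  -51.8  306.3] rpy [1.798e+02 1.000e-01 1.691e+02] F [1.1 0.4 0. ] grip 45.0 0.0
shift units [-0.2415 -0.001   0.3302] mm [-120.7   -0.5  165.1] turn units [0.003  0.002  0.0062]
side 78.5 [236.82352941 193.82352941] (232, 188, 11, 15) [[229.0, 192.0], [234.5, 186.5], [245.0, 197.0], [239.5, 202.5]]
side 44.0 [195.80769231 138.61538462] (192, 131, 9, 17) [[191.5, 131.5], [194.8000030517578, 130.39999389648438], [200.3000030517578, 146.89999389648438], [197.0, 148.0]]
side [236.59177359 190.95443562] [[240.9, 195.0], [232.4, 187.1]]
top 62.5 [228.27272727 215.54545455] (220, 211, 17, 10) [[219.0, 215.39999389648438], [220.39999389648438, 210.6999969482422], [237.0, 215.39999389648438], [235.6999969482422, 220.1999969482422]]
top [227.00147444 215.03136061] [[236.6, 217.9], [217.4, 212.2]]
```

View pics/e.png

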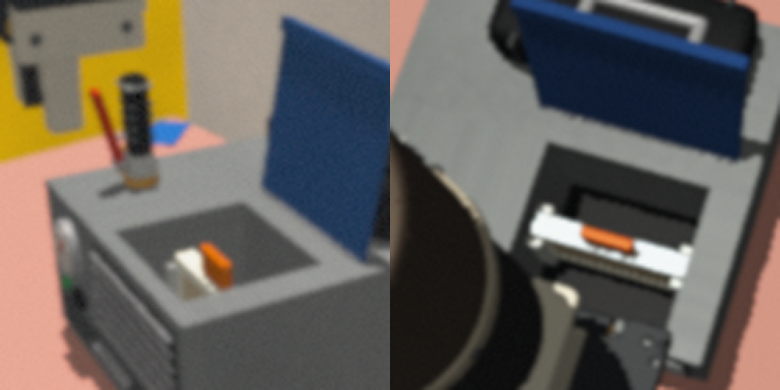

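The flap stands open at or past vertical. The tab is seen at side (237,194) and top (228,215), close to nominal. Next I'll check the flap angle and the tab point.

```bash
python3 - <<'E'
from h import *
I=lambda p:Ro.from_euler('z',-YAW,degrees=True).apply(p-E0)*1000
k=140/390
p,e=tri((160+285*k,100+18*k),(150+122*k,130+1*k));print("flap L top",I(p).round(1),e*1000)
p,e=tri((236.8,193.8),(228.0,215.5));print("tab",I(p).round(1),e*1000)
E
```

```text
flap L top [ 46.7  32.4 305.1] 1.7741866188193194
tab [-64.7 -51.  142.2] 1.0030371899666284
```

Emit:
carry_out --pt "-0.07 0 0 0 0 0" --pt "-0.1 0 0 0 0 0" --pt "-0.07 0 0 0 0 0" --pt "0 0 0.06 0 0 0" --pt "0 0 0.08 0 0 0" --hand 0.8

```text
time_s: 15.88
tcp_pos: [0.5635, 0.121, 0.2336]
eef_rot: [180.0, 0.0, 168.8]
contact_force: [0.1, 0.1, -0.3]
gripper_width: 0.07
gripper_force: 0.0
```

```bash
python3 -c "
from h import *
go(ext([-.065,-.0505,.145]),(180,0,168.7))"
```

```text
t 15.875 ext [-61.7 -51.3 233.6] rpy [180.    0.  168.8] F [ 0.1  0.1 -0.3] grip 70.0 0.0
shift units [0.0067 0.0017 0.1772] mm [ 3.3  0.8 88.6] turn units [0.     0.0007 0.0018]
```

Emit:
carry_out --pt "0.0065 0.001 0.05 0 0 0.002" --pt "0 0 0.06 0 0 0" --pt "0 0 0.045 0 0 0" --pt "0 0 0.02 0 0 0" --pt "0 0 0 0 0 0"

```text
time_s: 16.5
tcp_pos: [0.5588, 0.1223, 0.1466]
eef_rot: [-179.9, -0.1, 168.8]
contact_force: [-0.6, -0.9, 0.9]
gripper_width: 0.07
gripper_force: 0.0
```

Emit:
carry_out --pt "0 0 0 0 0 0" --pt "0 0 0 0 0 0" --pt "0 0 0 0 0 0" --pt "0 0 0 0 0 0" --pt "0 0 0 0 0 0" --hand 0 --squeeze 35

```text
time_s: 17.12
tcp_pos: [0.5589, 0.123, 0.1479]
eef_rot: [180.0, 0.1, 168.8]
contact_force: [-0.2, 1.3, 3.7]
gripper_width: 0.0438
gripper_force: 35.0
```

```bash
python3 -c "
from h import *
go(ext([-.065,-.0505,.145]),(180,0,168.7))"
```

```text
t 17.125 ext [-66.6 -50.2 147.9] rpy [1.800e+02 1.000e-01 1.688e+02] F [-0.2  1.3  3.7] grip 43.8 35.0
shift units [-0.0033 -0.0006  0.0059] mm [-1.6 -0.3  2.9] turn units [0.0007 0.001  0.002 ]
```

Gripped at 43.8 mm, 35 N. Lifting straight up.

Emit:
carry_out --pt "0 0 0 0 0 0" --pt "0 0 -0.02 0 0 0" --pt "0 0 -0.03 0 0 0" --pt "0 0 -0.04 0 0 0" --pt "0 0 -0.04 0 0 0" --squeeze 50

```text
time_s: 17.75
tcp_pos: [0.5582, 0.1225, 0.2136]
eef_rot: [-180.0, -0.0, 168.8]
contact_force: [0.5, -0.2, -2.6]
gripper_width: 0.0435
gripper_force: 50.0
```

Emit:
carry_out --pt "0 0 -0.05 0 0 0" --pt "0 0 -0.06 0 0 0" --pt "0 0 -0.06 0 0 0" --pt "0 0 -0.06 0 0 0" --pt "0 0 -0.02 0 0 0"

```text
time_s: 18.38
tcp_pos: [0.5588, 0.1227, 0.3398]
eef_rot: [179.9, 0.1, 168.8]
contact_force: [-0.2, 0.3, -3.2]
gripper_width: 0.0431
gripper_force: 50.0
```

```bash
python3 - <<'E'
from h import *
go([.493,-.277,.32],(180,0,168.7))
print(r.get_state()["moment"])
s=r.capture("side");t=r.capture("top")
cv2.imwrite("pics/f.png",np.hstack([s[40:300,130:390],t[90:350,100:360]])[:,:,::-1])
E
```

```text
t 18.375 ext [-66.7 -50.5 339.8] rpy [1.799e+02 1.000e-01 1.688e+02] F [-0.2  0.3 -3.2] grip 43.1 50.0
shift units [-0.0261 -0.8098  0.0382] mm [ -13.  -404.9   19.1] turn units [0.0019 0.0024 0.0016]
[ 0.02452066 -0.02704212 -0.01212653]
```

View pics/f.png

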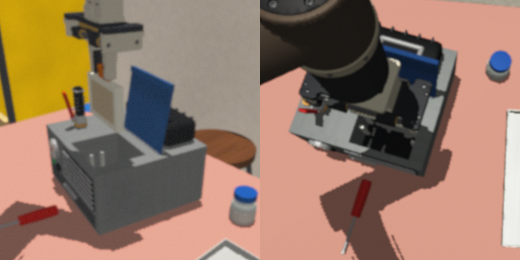

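The filter hangs upright, out of the well, with the flap still open. Carrying it over the tray.

Emit:
carry_out --pt "0 -0.03 0 0 0 0" --pt "0 -0.05 0 0 0 0" --pt "0 -0.07 0 0 0 0" --pt "0 -0.07 0 0 0 0" --pt "0 -0.07 0 0 0 0"

```text
time_s: 19.1
tcp_pos: [0.5291, -0.022, 0.3368]
eef_rot: [-180.0, -0.1, 168.8]
contact_force: [0.3, -0.1, -2.9]
gripper_width: 0.0432
gripper_force: 50.0
```

Emit:
carry_out --pt "-0.01 -0.07 0 0 0 0" --pt "-0.01 -0.07 0 0 0 0" --pt "-0.006 -0.07 0 0 0 0" --pt "0 -0.07 0 0 0 0" --pt "0 -0.07 0 0 0 0"

```text
time_s: 19.73
tcp_pos: [0.5074, -0.1959, 0.3367]
eef_rot: [-180.0, -0.1, 168.8]
contact_force: [-0.2, 0.5, -2.6]
gripper_width: 0.0434
gripper_force: 50.0
```

Emit:
carry_out --pt "0 -0.07 0 0 0 0" --pt "0 -0.05 0 0 0 0" --pt "0 -0.035 0 0 0 0" --pt "0 -0.015 0 0 0 0" --pt "0 0 0 0 0 0"

```text
time_s: 20.35
tcp_pos: [0.4923, -0.2773, 0.3372]
eef_rot: [180.0, -0.0, 168.8]
contact_force: [0.0, 0.6, -2.3]
gripper_width: 0.0435
gripper_force: 50.0
```

```bash
python3 -c "
from h import *
go([.493,-.277,.158],(180,0,168.7))"
```

```text
t 20.35 ext [ -53.5 -455.8  337.2] rpy [180.   -0.  168.8] F [ 0.   0.6 -2.3] grip 43.5 50.0
shift units [-0.0014  0.0008  0.3583] mm [ -0.7   0.4 179.2] turn units [ 0.0002 -0.0003  0.001 ]
```

Emit:
carry_out --pt "0 0 0.04 0 0 0" --pt "0 0 0.06 0 0 0" --pt "0 0 0.06 0 0 0" --pt "0 0 0.06 0 0 0" --pt "0 0 0.06 0 0 0"

```text
time_s: 20.98
tcp_pos: [0.493, -0.2762, 0.1966]
eef_rot: [180.0, 0.0, 168.9]
contact_force: [-0.5, 0.0, -3.8]
gripper_width: 0.0434
gripper_force: 50.0
```

Emit:
carry_out --pt "0 0 0.04 0 0 0" --pt "0 0 0.025 0 0 0" --pt "0 0 0.01 0 0 0" --pt "0 0 0 0 0 0" --pt "0 0 0 0 0 0"

```text
time_s: 21.6
tcp_pos: [0.4931, -0.2772, 0.1607]
eef_rot: [-180.0, 0.1, 168.8]
contact_force: [0.6, -0.8, -3.4]
gripper_width: 0.0431
gripper_force: 50.0
```

```bash
python3 - <<'E'
from h import *
go([.493,-.277,.158],(180,0,168.7)); print(r.get_state()["qd"].round(2))
s=r.capture("side");t=r.capture("top")
cv2.imwrite("pics/g.png",np.hstack([cv2.resize(s[90:420,150:480],(390,390)),cv2.resize(t[90:380,180:470],(390,390))])[:,:,::-1])
E
```

```text
t 21.6 ext [ -52.8 -455.6  160.7] rpy [-1.800e+02  1.000e-01  1.688e+02] F [ 0.6 -0.8 -3.4] grip 43.1 50.0
shift units [0.0003 0.0003 0.0054] mm [0.1 0.2 2.7] turn units [-0.0001  0.0013  0.0019]
[-0.12 -0.07 -0.06 -0.12  0.06  0.01]
```

View pics/g.png

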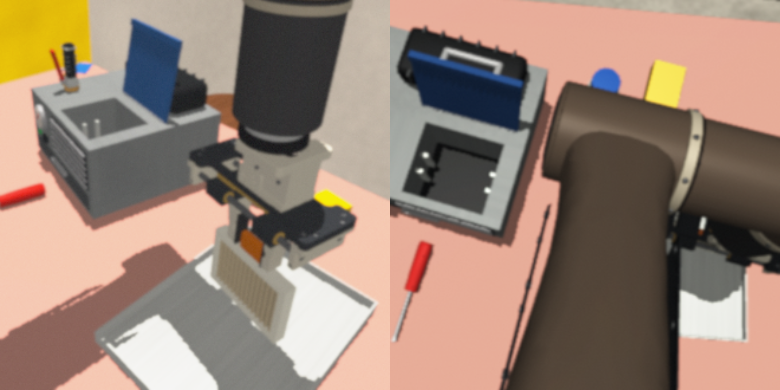

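The filter hangs upright over the middle of the tray with its underside about 43 mm up. The flap is open and nothing else has been disturbed. Handing in.

```bash
python3 -c "
from plant import r
print(r.close_job())"
```

```text
the job is handed in; nothing more can be done
None
```

The job is handed in at about 22 s: I squeezed the trigger home for about a second and released it, and left the flap open at about 1.75 rad. The filter is held upright by its tab, gripped on the tab's two narrow edges because the gripper body would have hit the open flap, about 4 cm above the middle of the tray.

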